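Load the shaker with petri dishes and start it

TASK

Set all the petri dishes out on the shaker platform, each lying flat inside its own printed ring, filling the yellow-ringed near row before any goes in the white-ringed far row. When they are all in place, slide the red safety catch on the control box fully aside, press the green start button it uncovers right down and let it go, and then slide the catch fully home over the button again. Leave everything else on the bench where it is, and finish with every dish still neatly in its ring.

Things in the scene. Friction and masses are not known exactly. Their poses are not given: they have to be found in the camera images.
- shaker: orbital-shaker platform, fixed, no rim: flat aluminium plate with black rubber top, 190 mm (its x) by 274 mm (its y), top 16 mm above the bench. Origin: centre of its underside; x away from the robot, y to the left (turned up to 0.12 rad). Two rows of three printed rings, inner radius 37.5 mm, 84 mm apart both ways: near row (x = -42 mm) yellow, far row (x = +42 mm) white
- near_left (a point): centre of the left place in the near (yellow-ringed) row, on the platform's top surface; its z axis points up
- near_middle (a point): centre of the middle place in the near (yellow-ringed) row, on the platform's top surface; its z axis points up
- near_right (a point): centre of the right place in the near (yellow-ringed) row, on the platform's top surface; its z axis points up
- far_left (a point): centre of the left place in the far (white-ringed) row, on the platform's top surface; its z axis points up
- far_middle (a point): centre of the middle place in the far (white-ringed) row, on the platform's top surface; its z axis points up
- far_right (a point): centre of the right place in the far (white-ringed) row, on the platform's top surface; its z axis points up
- dish_1: closed round petri dish, whitish, loose, 58 mm across, 17 mm high, 18 to 36 g; origin: centre of its underside, z up. Four to six dishes are there; an absent one reads None
- dish_2: closed round petri dish, whitish, loose, 58 mm across, 17 mm high, 18 to 36 g; origin: centre of its underside, z up. Four to six dishes are there; an absent one reads None
- dish_3: closed round petri dish, whitish, loose, 58 mm across, 17 mm high, 18 to 36 g; origin: centre of its underside, z up. Four to six dishes are there; an absent one reads None
- dish_4: closed round petri dish, whitish, loose, 58 mm across, 17 mm high, 18 to 36 g; origin: centre of its underside, z up. Four to six dishes are there; an absent one reads None
- dish_5: closed round petri dish, whitish, loose, 58 mm across, 17 mm high, 18 to 36 g; origin: centre of its underside, z up. Four to six dishes are there; an absent one reads None
- dish_6: closed round petri dish, whitish, loose, 58 mm across, 17 mm high, 18 to 36 g; origin: centre of its underside, z up. Four to six dishes are there; an absent one reads None
- control_box: white control box of the shaker, fixed, 110 mm (its x) by 130 mm (its y), top face 50 mm above the bench; origin: centre of its underside, x away from the robot, y to the left (turned up to 0.25 rad). On top, two aluminium rails along its y, 11.5 mm high at x = +-31 mm, thin 18 mm lips outside them, carry the red catch; between them a channel 54 mm wide with the green button
- catch (a joint): red safety catch, m: 0 = home over the button; grows as it slides along the box's +y (left) to its stop at 0.052; starts within 0.003 of home. Stays where left (friction 1.5 N). Plate 70 mm (x) by 48 (y) by 4, top 66 mm above the bench; in its middle a grip tab 30 mm (x) by 14 (y), 22 mm high above the plate. Fully open it leaves 28 mm from the button's centre to the plate's edge
- catch_tab (a point): centre of the top face of the catch's grip tab (88 mm above the bench); moves with the catch; axes as the control box
- start_button (a joint): green start button, m: 0 = up, grows as pressed straight down, stop at 0.006; spring 1 N at the start, 5 N at the stop; comes up again when let go. Counts as pressed from 0.004
- button_top (a point): centre of the top face of the start button, 28 mm across; 60 mm above the bench when up, 2 mm under the catch's plate when the catch is home; axes as the control box
- bench_timer: white timer 68x64x18 mm, loose bystander, origin under its centre; not part of the job
- red_marker: red and white marker pen 126x13x14 mm, loose bystander, origin under its centre; not part of the job
- small_beaker: small beaker 56 mm across, 71 mm high, loose bystander, origin under its centre; not part of the job
- reagent_bottle: clear bottle with blue cap, 54 mm across, 114 mm high, loose bystander, origin under its centre; not part of the job
- black_marker: black marker pen 126x13x14 mm, loose bystander, origin under its centre; not part of the job

How it is judged:
By the outcome, as a careful person would: the job done as asked, in the order asked, and still so for the second after the job is handed in, with the robot touching nothing.
Of dish_1, dish_2, dish_3, dish_4, dish_5, dish_6 only 4 to 6 are there at a start; the rules pass over those that are not, and their reading is None.
At some moment in a run one of dish_1, dish_2, dish_3, dish_4, dish_5, dish_6 may be knocked a few centimetres aside while the robot is not near it.
Once in a run the grip may slacken for a moment while it holds something.
It also fails if it takes over 210 s, if anything falls off the work surface, if the arm or the gripper's body presses on something with over 40 N, if the wrist force passes 120 N, or if a joint passes its speed limit or range.

ROBOT

A 6-joint arm with a two-finger parallel gripper is mounted at the origin on a cart in front of the work surface, level with it; the furniture and walls round the work are solid. World frame = base frame: x ahead of the robot, y to its left, z up, the work surface at z = 0. Lengths are in m, angles in degrees, forces in N, time in s.
With the tool pointing down it reaches from about 0.4 to 0.825 m from the base axis. Payload 7 kg.
Tool frame: the origin (TCP) lies between the finger pads; the fingertips stand 25 mm ahead of it and the grasp point (between the pads) lies 6 mm ahead of it; z points along the fingers, y is the line along which they close (so a half turn about z gives the same grasp; the last joint's range is limited). The gripper opens to 88 mm and grips with 3 to 60 N. Pads are 19 mm wide; open, the fingers measure 130 mm over their backs; the gripper's body (78 mm by 193 mm) begins 47 mm behind the grasp point.
Start: joints at [89.387, 20.546, 0.682, 0, -70.136, -16.507], TCP at [0.199, 0.645, 0.252] pointing down, gripper open.
Joint ranges: [-176.03, 176.03], [-82.01, 121.73], [-58.28, 71.71], [-173.87, 95.51], [-174.79, -0.11], [-173.66, 173.66]. Speed limits (degrees/s): [136.94, 136.94, 172.46, 180, 180, 180].

INTERFACE

Orientations are given as [roll, pitch, yaw] about the fixed x, y, z axes, in that order (R = Rz(yaw) Ry(pitch) Rx(roll)).
In Python, from plant import ctrl gives the robot as it stands.
- The arm moves only by the shell command python3 drive.py 'ROWS'. ROWS is a JSON list of rows, 1 to 8 of them, each of 5 numbers: dx, dy, dz in m, then a turn about the tool's z in degrees, then the finger opening in m; each row is the pose to reach, as a shift and turn from the pose commanded when the command began, along the tool's axes at that moment; what a row does not reach only later rows make up. A row lasts 1/8 s, in which the tool goes at most 0.0625 m and 10.7 degrees, less where a joint would pass 70% of its speed; a pose out of reach is approached as far as the arm can. The fingers move at their own pace and stop on an object; the grip force is fixed at half the most. Time passes only in rows, so rows that do not move let the fingers close. It prints the time, the measured TCP pose, the force, the opening and the grip force at its end.
- ctrl.get_obs(): the state, without advancing time (a new reading comes with each control period).
- ctrl.snapshot(name): name is "side" or "top" or "wrist"; returns a dict with "frame" (400x640x3 uint8, red, green, blue), "z_map" (400x640 float32, m along the optical axis (not along the pixel's ray), 0 where there is no reading), "fovy" (degrees; the focal length in pixels is half the picture's height over the tangent of half this angle, whatever the lens; pixels are square), "cx", "cy" (the principal point, pixels), "R" (3x3) and "t" (3): a world point X has camera coordinates R X + t; the wrist camera has in their place "T_tool_cam" (4x4, takes a point from camera to tool coordinates, whose origin is the TCP and whose axes are the flange's). Camera axes: x right, y down, z forward; pixel columns grow to the right and rows downward; lengths in m; the calibration is good to about 2 mm. A picture is of the moment at which its call begins: read the wrist's pose just before it.
- ctrl.close_job(): hands the job in; it is judged then, once.
The state is a dict: "clock": time; "joint_pos": joint angles; "qvel": joint speeds; "tau": joint torques, N m; "tool_pos": TCP position; "orientation": TCP orientation; "force": force on the tool from outside, world axes, zero at the start; "moment": the same for the moment, N m; "opening": finger opening in m; "gripper_force": force on a finger pad.
Only numpy, scipy, OpenCV 4.12 (cv2) and the standard library are available. Lean on these libraries where they do the work, as an engineer would, in place of code of your own. Each camera call takes 0.05 s, during which the arm holds its last target. There are 200 camera calls.

## Working session

There is one attempt and no reset: what is moved stays moved. The work goes in short steps, Python scripts to look and compute and a shell command to move; the robot and the scene stay as the last step left them, time stands still between calls to the robot, and variables do not carry over. Pictures are saved under pics/ and viewed, at most 14 in all, crops included, and the job is handed in when it is done.

```bash
ls; mkdir -p pics; python3 - <<'E'
from plant import ctrl
import cv2,numpy as np
print(ctrl.get_obs())
for n in ("top","side"):
    s=ctrl.snapshot(n); cv2.imwrite(f"pics/{n}0.png",s["frame"][:,:,::-1]); print(n,s["fovy"],s["cx"],s["cy"],s["R"],s["t"])
    np.savez(f"pics/{n}0.npz",**s)
E
```

```text
drive.py
pics
plant.py
{'clock': 0.0, 'joint_pos': array([ 8.93864768e+01,  2.05917051e+01,  6.33488798e-01, -2.21415806e-02,
       -7.01349425e+01, -1.65052042e+01]), 'qvel': array([-0.10679628,  0.01173278, -0.01030055,  0.08088204,  0.06420968,
       -0.01374948]), 'tau': array([ 7.88056550e-04, -5.82728219e+01,  2.93041205e+01,  6.99707374e+00,
        6.96711868e-03, -1.66646969e-04]), 'tool_pos': array([0.19858589, 0.64465465, 0.25061108]), 'orientation': array([ 1.79904766e+02, -6.51278823e-03, -1.71262627e+01]), 'force': array([ 0.65937987, -0.28878619,  0.33023053]), 'moment': array([-0.01309062,  0.02355941,  0.01115527]), 'gripper_force': 0.0, 'opening': 0.08734236006629517}
top 52.32029335873793 309.68876443254834 198.1787181475586 [[-0.02648513 -0.99964757  0.00180782]
 [-0.9944542   0.02616332 -0.1018642 ]
 [ 0.101781   -0.00449568 -0.99479667]] [0.00488037 0.56264353 1.09722417]
side 47.13375448521778 325.0506152972804 197.4452059427282 [[ 0.94455462 -0.32834889  0.00188897]
 [-0.21835267 -0.63240646 -0.74322553]
 [ 0.24523188  0.70160465 -0.6690383 ]] [-0.5148379   0.17176717  1.38477607]
```
View pics/top0.png

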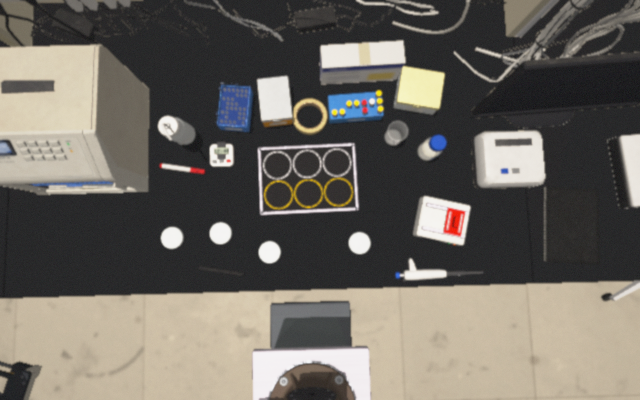

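View pics/side0.png

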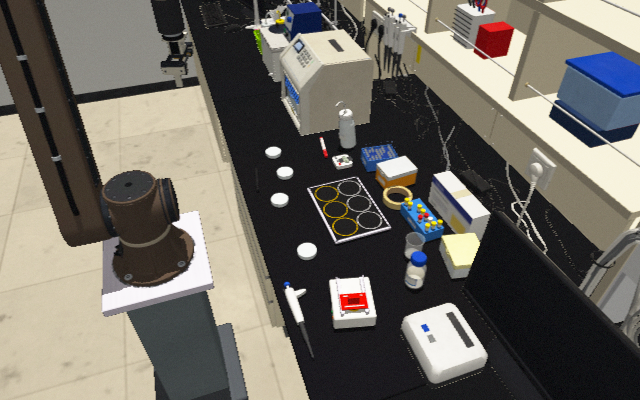

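The top view shows four dishes, at px (172,238), (220,233), (269,252) and (359,243). The shaker is at (308,179) and the control box at (443,221), with its red catch at about (455,222). The side view agrees, and the arm is parked clear.

```bash
cat > h.py <<'E'
import numpy as np,cv2
from plant import ctrl
def snap(n):
    return ctrl.snapshot(n)
def cast(s,uv,z,Rwc=None,c=None):
    uv=np.atleast_2d(uv).astype(float); f=200/np.tan(np.radians(s["fovy"]/2))
    d=np.c_[(uv[:,0]-s["cx"])/f,(uv[:,1]-s["cy"])/f,np.ones(len(uv))]
    if Rwc is None: Rwc=s["R"].T; c=-Rwc@s["t"]
    d=d@Rwc.T
    return c+d*((z-c[2])/d[:,2])[:,None]
def wristpose(s,o):
    from scipy.spatial.transform import Rotation as Ro
    T=np.eye(4); T[:3,:3]=Ro.from_euler("xyz",o["orientation"],degrees=True).as_matrix(); T[:3,3]=o["tool_pos"]
    T=T@s["T_tool_cam"]; return T[:3,:3],T[:3,3]
def pts(s,Rwc=None,c=None):
    if Rwc is None: Rwc=s["R"].T; c=-Rwc@s["t"]
    f=200/np.tan(np.radians(s["fovy"]/2)); v,u=np.mgrid[0:400,0:640]; z=s["z_map"]
    return np.stack([(u-s["cx"])/f*z,(v-s["cy"])/f*z,z],-1)@Rwc.T+c
def blobs(m,a0,a1):
    n,l,st,ce=cv2.connectedComponentsWithStats(m.astype(np.uint8))
    return [(ce[i],st[i],l==i) for i in range(1,n) if a0<=st[i][4]<=a1]
def hsv(s): return cv2.cvtColor(s["frame"],cv2.COLOR_RGB2HSV)
E
python3 - <<'E'
import numpy as np,cv2
from h import *
for n in("top","side"):
    s=dict(np.load(f"pics/{n}0.npz")); h=hsv(s); P=pts(s)
    w=(h[...,2]>150)&(h[...,1]<40)
    print(n)
    for c,st,m in blobs(w,100,900):
        p=cast(s,c,0.017 if n=="top" else .012)[0]
        if .2<p[0]<.9 and abs(p[1])<.6: print("white",c.round(1),st[2:],p.round(4),"depthz",np.median(P[m],0).round(4))
    y=(h[...,0]>15)&(h[...,0]<35)&(h[...,1]>120)&(h[...,2]>100)
    for c,st,m in blobs(cv2.morphologyEx(y.astype(np.uint8),cv2.MORPH_CLOSE,np.ones((3,3))),40,3000):
        print("yel",c.round(1),st,cast(s,c,.016)[0].round(4))
    r=((h[...,0]<8)|(h[...,0]>172))&(h[...,1]>130)&(h[...,2]>80)
    for c,st,m in blobs(r,30,3000):
        print("red",c.round(1),st,cast(s,c,.066)[0].round(4),np.median(P[m],0).round(4))
    if n=="top":
        cv2.imwrite("pics/crop0.png",cv2.resize(s["frame"][130:260,240:480,::-1],(800,433),interpolation=cv2.INTER_CUBIC))
E
```

```text
top
white [167.9 125.9] [ 21  24 347] [0.781  0.3876 0.017 ] depthz [0.7399 0.3368 0.1511]
white [392.2 137.9] [ 13  12 111] [ 0.7295 -0.2486  0.017 ] depthz [ 0.7238 -0.2456  0.0345]
white [426.5 150.7] [ 20  19 208] [ 0.69   -0.3441  0.017 ] depthz [ 0.6776 -0.3278  0.0695]
white [220.7 155.2] [ 24  23 430] [0.6923 0.2379 0.017 ] depthz [0.6935 0.24   0.0153]
white [175.7 167.2] [ 28   8 127] [0.6612 0.3646 0.017 ] depthz [0.6628 0.3684 0.0106]
white [220.  232.8] [ 21  22 376] [0.474  0.2408 0.017 ] depthz [0.4736 0.2411 0.0155]
white [171.5 237.4] [ 22  22 382] [0.4648 0.375  0.017 ] depthz [0.4646 0.3761 0.0151]
white [359.2 242.7] [ 22  22 380] [ 0.4365 -0.1435  0.017 ] depthz [ 0.4362 -0.1436  0.0158]
white [269.2 251.8] [ 22  22 384] [0.4181 0.1056 0.017 ] depthz [0.4178 0.1061 0.0157]
white [421.6 272.8] [ 47  21 448] [ 0.3498 -0.3115  0.017 ] depthz [ 0.3483 -0.3037  0.0202]
yel [379.7  75.8] [369  74  22   5  77] [ 0.9135 -0.2213  0.016 ]
yel [379.4 100. ] [376  90   8  22 100] [ 0.8416 -0.2174  0.016 ]
yel [308.4 193.4] [264 177  90  33 778] [ 0.5775 -0.0066  0.016 ]
red 
[... 1271 characters left out ...]
   9  43] [ 0.8216 -0.0499  0.016 ]
yel [456.9 225.1] [451 215  14  19 138] [ 0.918  -0.2029  0.016 ]
yel [433.9 223. ] [426 219  17   9  73] [ 0.8535 -0.1709  0.016 ]
red [481.1   4.6] [475   0  13  13  47] [2.0147 1.3466 0.066 ] [1.114  0.1774 0.5505]
red [494.2  38.2] [ 475   21   39   37 1049] [1.7985 0.897  0.066 ] [1.1303 0.0915 0.4762]
red [479.7  53.9] [474  49  14  10  51] [1.6191 0.7585 0.066 ] [1.101  0.1111 0.4224]
red [325.  153.1] [323 149   5   9  32] [0.6253 0.2313 0.066 ] [0.6498 0.3054 0.0091]
red [422.9 215.7] [418 213  11   7  37] [ 0.8049 -0.1732  0.066 ] [ 0.8137 -0.1693  0.0612]
red [353.3 300.8] [340 293  28  17 385] [ 0.4847 -0.3949  0.066 ] [ 0.4819 -0.3983  0.066 ]
```

View pics/crop0.png

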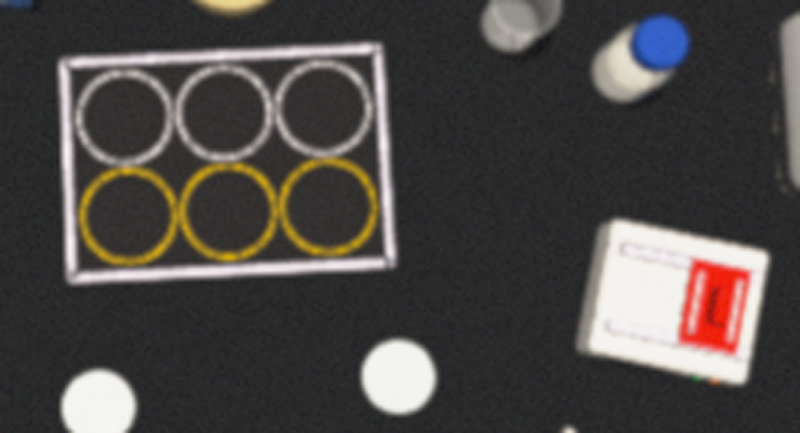

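The crop shows the near rings at about px (278,194.5), (308.4,193.3) and (338.4,191.8). The catch is near the right end of the box top and the rails run left from it. Next I compute the yaws and ring places.

```bash
cat >> h.py <<'E'
def to(x,y,z,yaw):
    o=ctrl.get_obs(); p=o["tool_pos"]; a=o["orientation"]; t=np.radians(a[2])
    d=np.array([x,y,z])-p
    dx=d[0]*np.cos(t)+d[1]*np.sin(t); dy=d[0]*np.sin(t)-d[1]*np.cos(t)
    turn=-((yaw-a[2]+180)%360-180)
    print("at",p.round(4),"rpy",a.round(2),"-> rows d",np.round([dx,dy,-d[2]],4),"turn",round(turn,1),"dist",round(float(np.linalg.norm(d)),3))
E
python3 - <<'E'
import numpy as np,cv2
from h import *
s=dict(np.load("pics/top0.npz")); h=hsv(s)
y=((h[...,0]>15)&(h[...,0]<35)&(h[...,1]>120)&(h[...,2]>100)).astype(np.uint8)
y[:170]=0;y[220:]=0
m=cv2.morphologyEx(y,cv2.MORPH_CLOSE,np.ones((3,3)))
# outer hull & holes
cs,hi=cv2.findContours(m,cv2.RETR_CCOMP,cv2.CHAIN_APPROX_NONE)
C=[]
for c,hh in zip(cs,hi[0]):
    if hh[3]>=0 and cv2.contourArea(c)>200:
        (e,ax,an)=cv2.fitEllipse(c); C.append(cast(s,e,.016)[0]); print("ring",np.round(e,1),np.round(ax,1),C[-1].round(4))
C=np.array(sorted(C,key=lambda p:-p[1]))
# shaker yaw: y axis from right to left
d=C[0]-C[-1]; print("len",np.linalg.norm(d),"yaw",np.degrees(np.arctan2(-d[0],d[1])))
w=((h[...,2]>150)&(h[...,1]<50)).astype(np.uint8); 
for c,st,mm in blobs(w,900,3000):
    if 400<c[0]<480:
        cc=cv2.findContours(mm.astype(np.uint8),cv2.RETR_EXTERNAL,cv2.CHAIN_APPROX_NONE)[0][0]
        q=cast(s,cc[:,0,:],.05)[:,:2].astype(np.float32); print("box",cv2.minAreaRect(q))
r=((h[...,0]<8)|(h[...,0]>172))&(h[...,1]>130)&(h[...,2]>80)
for c,st,mm in blobs(r,200,3000):
    cc=cv2.findContours(mm.astype(np.uint8),cv2.RETR_EXTERNAL,cv2.CHAIN_APPROX_NONE)[0][0]
    q=cast(s,cc[:,0,:],.066)[:,:2].astype(np.float32); print("catch",cv2.minAreaRect(q))
to(.465,.375,.18,-90)
E
```

```text
ring [278.1 194.5] [25.2 25.9] [0.5766 0.078  0.016 ]
ring [308.1 192.9] [25.  25.6] [ 0.5788 -0.0061  0.016 ]
ring [338.  191.6] [25.  25.8] [ 0.5804 -0.09    0.016 ]
len 0.16802955504458628 yaw 1.311344175560359
box ((0.49209439754486084, -0.36697280406951904), (0.13321329653263092, 0.11110876500606537), 75.98876953125)
catch ((0.4864477515220642, -0.3910714089870453), (0.045688021928071976, 0.06607405841350555), 75.30728912353516)
at [0.1986 0.6447 0.2507] rpy [ 1.7991e+02 -1.0000e-02 -1.7130e+01] -> rows d [0.334  0.1793 0.0707] turn 72.9 dist 0.386
```

```bash
python3 drive.py '[[0.048,0.038,0.01,9,0.088],[0.096,0.076,0.02,18,0.088],[0.143,0.114,0.03,27,0.088],[0.191,0.152,0.04,36,0.088],[0.239,0.19,0.05,45,0.088],[0.287,0.229,0.06,54,0.088],[0.334,0.267,0.07,63,0.088],[0.382,0.305,0.08,71.6,0.088]]'
python3 - <<'E'
from h import *
to(.474,.241,.12,-88.7)
s=snap("wrist"); o=ctrl.get_obs(); R,c=wristpose(s,o); print(c,R)
cv2.imwrite("pics/w1.png",s["frame"][:,:,::-1])
h=hsv(s); P=pts(s,R,c)
for ce,st,m in blobs((h[...,2]>150)&(h[...,1]<40),1000,60000): print(ce,st,cast(s,ce,.017,R,c),np.median(P[m],0))
E
```

```text
clock: 1.1
tool_pos: [0.4747, 0.2394, 0.1713]
orientation: [-180.0, 0.0, -89.0]
force: [1.2, 0.2, -0.0]
opening: 0.0876
gripper_force: 0.0
at [0.4747 0.2394 0.1713] rpy [-1.7999e+02  1.0000e-02 -8.8990e+01] -> rows d [-0.0016  0.0006  0.0513] turn -0.3 dist 0.051
[0.47772713 0.15390375 0.30304025] [[-0.99996868 -0.00680347 -0.00404444]
 [-0.00769138  0.95585458  0.29373944]
 [ 0.00186745  0.29376135 -0.95587697]]
[195.06919643  64.10535714] [  67    0  204   79 2240] [[0.59081613 0.11324126 0.017     ]] [0.5822251  0.12048544 0.01405171]
[384.22648752  49.66410749] [ 352   14   65   72 3647] [[0.41928369 0.10000601 0.017     ]] [0.41909937 0.09986231 0.01546605]
[557.42463985 177.45082855] [  453    95   187   177 24018] [[0.23353641 0.21615456 0.017     ]] [-0.45540409  0.39343268 -0.80115005]
[112.55623848 184.27412415] [  73  154   76   62 3254] [[0.68889223 0.22661914 0.017     ]] [0.69173037 0.22726246 0.01382603]
[319.75767635 192.53692946] [ 292  165   56   55 2410] [[0.47623242 0.23389506 0.017     ]] [0.47617994 0.23452726 0.01468319]
[325.14656032 309.24526421] [ 301  299   49   25 1003] [[0.46870264 0.37723122 0.017     ]] [0.46870107 0.37909649 0.01397835]
```

View pics/w1.png

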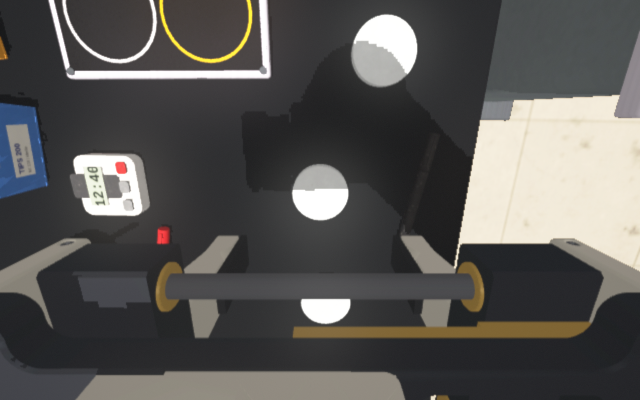

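The wrist view shows dish_2 at (320,192) between the fingers, dish_3 at (384,50) and dish_1 partly hidden at (325,305). Its y differs from the top view by about 6 mm, so I measure again now that the arm has settled.

```bash
python3 drive.py '[[0,0,0,0,0.088],[0,0,0,0,0.088]]'
python3 - <<'E'
from h import *
o=ctrl.get_obs();s=snap("wrist");  R,c=wristpose(s,o); print(s["fovy"],s["cx"],s["cy"],o["tool_pos"])
h=hsv(s); P=pts(s,R,c)
for ce,st,m in blobs((h[...,2]>110)&(h[...,1]<40),1000,8000): print(ce,st,cast(s,ce,.017,R,c),np.median(P[m],0))
s=snap("top");h=hsv(s)
for c,st,m in blobs((h[...,2]>150)&(h[...,1]<40),250,500): print("top",c.round(1),cast(s,c,.017)[0].round(4))
s=snap("side");h=hsv(s)
for c,st,m in blobs((h[...,2]>150)&(h[...,1]<40),100,300): print("side",c.round(1),cast(s,c,.012)[0].round(4))
E
```

```text
clock: 1.4
tool_pos: [0.4739, 0.2416, 0.1716]
orientation: [-180.0, 0.0, -88.7]
force: [-0.4, 0.7, 0.0]
opening: 0.0877
gripper_force: 0.0
69.84199703145707 319.4245763882357 199.82822429462624 [0.47387463 0.2415835  0.1715949 ]
[172.47414396  57.51537386] [  49    0  222   76 2862] [[0.61162616 0.11789215 0.017     ]] [0.60855693 0.12710402 0.01569832]
[383.96048155  47.96807119] [ 351   12   67   73 3821] [[0.41960405 0.10547038 0.017     ]] [0.41970915 0.10552168 0.01663972]
[109.0016896  181.09510017] [  69  150   80   63 4143] [[0.69190679 0.23548732 0.017     ]] [0.69306869 0.23597737 0.01615743]
[319.09159397 190.18041237] [ 291  162   57   57 2522] [[0.47503002 0.23996057 0.017     ]] [0.4752198  0.24014753 0.01635981]
[212.69291339 255.6476378 ] [ 184  236   54   37 1016] [[0.59236558 0.31880093 0.017     ]] [0.52836699 0.23195873 0.17624238]
[ 35.26787417 270.17635844] [   0  239   91   87 2098] [[0.79612746 0.34221042 0.017     ]] [0.55636364 0.20542026 0.23392509]
top [167.9 126. ] [0.7808 0.3875 0.017 ]
top [220.7 155.2] [0.6923 0.2378 0.017 ]
top [359.2 242.7] [ 0.4365 -0.1435  0.017 ]
top [272.2 253.1] [0.4143 0.0974 0.017 ]
top [421.6 272.8] [ 0.3498 -0.3115  0.017 ]
side [627.2   4.9] [2.9983 1.1702 0.012 ]
side [474.7   9.8] [2.0256 1.4116 0.012 ]
side [272.7 150.9] [0.4643 0.379  0.012 ]
side [543.8 157.2] [1.4213 0.0066 0.012 ]
side [341.5 160.1] [0.6932 0.2392 0.012 ]
side [278.5 200.4] [0.4133 0.0991 0.012 ]
side [108.  234.6] [-0.1295  0.1192  0.012 ]
side [306.5 249.7] [ 0.4362 -0.1426  0.012 ]
side [415.5 274.8] [ 0.7028 -0.3358  0.012 ]
```

```bash
python3 drive.py '[[0.001,-0.001,0.05,0,0.088],[0.001,-0.001,0.1,0,0.088],[0.001,-0.001,0.125,0,0.088],[0.001,-0.001,0.143,0,0.088],[0.001,-0.001,0.143,0,0.088],[0.001,-0.001,0.143,0,0.04],[0.001,-0.001,0.143,0,0.04],[0.001,-0.001,0.143,0,0.04]]'; python3 drive.py '[[0,0,0,0,0.04],[0,0,-0.02,0,0.04],[0,0,-0.06,0,0.04],[0,0,-0.08,0,0.04]]'; python3 -c "
from h import *
to(.5766,.078,.045,-88.7)"
```

```text
clock: 2.55
tool_pos: [0.4753, 0.2405, 0.0293]
orientation: [-179.9, 0.1, -88.7]
force: [-0.5, 0.7, 1.2]
opening: 0.0629
gripper_force: 0.0
clock: 3.05
tool_pos: [0.4756, 0.2406, 0.1106]
orientation: [-179.9, 0.1, -88.7]
force: [0.8, 0.2, -0.2]
opening: 0.0567
gripper_force: 30.0
at [0.4756 0.2406 0.1106] rpy [-1.7989e+02  9.0000e-02 -8.8710e+01] -> rows d [ 0.1648 -0.0973  0.0656] turn -0.0 dist 0.202
```

```bash
python3 drive.py '[[0.045,-0.027,0,0,0.04],[0.09,-0.054,0,0,0.04],[0.135,-0.08,0,0,0.04],[0.165,-0.097,0,0,0.04],[0.165,-0.097,0.03,0,0.04],[0.165,-0.097,0.055,0,0.04]]'; python3 -c "
from h import *
to(.5766,.078,.0455,-88.7);print(ctrl.get_obs()['opening'],ctrl.get_obs()['gripper_force'])"
```

```text
clock: 3.8
tool_pos: [0.5758, 0.0765, 0.0529]
orientation: [-180.0, 0.0, -88.8]
force: [-0.4, 0.1, 0.0]
opening: 0.0566
gripper_force: 30.0
at [0.5758 0.0765 0.0529] rpy [-1.7999e+02  1.0000e-02 -8.8820e+01] -> rows d [-0.0015 -0.0009  0.0074] turn -0.1 dist 0.008
0.056638246674989096 29.999932658392936
```

```bash
python3 drive.py '[[0,0,0.005,0,0.04],[0,0,0.01,0,0.04],[0,0,0.01,0,0.04],[0,0,0.01,0,0.072],[0,0,0.01,0,0.072],[0,0,0.01,0,0.072]]'; python3 drive.py '[[0,0,-0.04,0,0.072],[0,0,-0.1,0,0.08],[0,0,-0.13,0,0.088]]'; python3 - <<'E'
from h import *
s=snap("side");h=hsv(s)
for c,st,m in blobs((h[...,2]>150)&(h[...,1]<40),100,300): print("side",c.round(1),cast(s,c,.012)[0].round(4),cast(s,c,.028)[0].round(4))
s=snap("top");h=hsv(s)
for c,st,m in blobs((h[...,2]>150)&(h[...,1]<40),250,500): print("top",c.round(1),cast(s,c,.017)[0].round(4))
to(.4365,-.1435,.12,-88.7)
to(.4138,.0982,.12,-88.7)
E
```

```text
clock: 4.55
tool_pos: [0.5759, 0.0775, 0.0438]
orientation: [-180.0, 0.0, -88.7]
force: [-0.4, 0.5, -0.0]
opening: 0.0717
gripper_force: 0.0
clock: 4.92
tool_pos: [0.5769, 0.0778, 0.177]
orientation: [-179.8, 0.1, -88.7]
force: [0.6, 0.5, -0.8]
opening: 0.0843
gripper_force: 0.0
side [474.7   9.8] [2.0254 1.4118 0.012 ] [1.9971 1.3743 0.028 ]
side [291.2 111.4] [0.6107 0.6313 0.012 ] [0.6042 0.6058 0.028 ]
side [345.6 114.3] [0.8232 0.5331 0.012 ] [0.8134 0.5091 0.028 ]
side [272.7 150.9] [0.4643 0.379  0.012 ] [0.46   0.3574 0.028 ]
side [543.8 157.3] [1.421  0.0064 0.012 ] [ 1.402  -0.0095  0.028 ]
side [341.5 160.8] [0.6917 0.2347 0.012 ] [0.6839 0.2153 0.028 ]
side [360.2 223.1] [ 0.6325 -0.0908  0.012 ] [ 0.6257 -0.1053  0.028 ]
side [108.3 234.2] [-0.1287  0.1208  0.012 ] [-0.1239  0.1032  0.028 ]
side [306.5 249.7] [ 0.4362 -0.1426  0.012 ] [ 0.4323 -0.1562  0.028 ]
side [415.6 274.9] [ 0.7028 -0.336   0.012 ] [ 0.6948 -0.3466  0.028 ]
top [167.9 126. ] [0.7808 0.3876 0.017 ]
top [338.3 169.5] [ 0.6427 -0.0925  0.017 ]
top [359.2 242.7] [ 0.4365 -0.1435  0.017 ]
top [421.6 272.9] [ 0.3498 -0.3116  0.017 ]
at [0.5778 0.0781 0.1779] rpy [-1.7961e+02  1.3000e-01 -8.8680e+01] -> rows d [0.2183 0.1464 0.0579] turn 0.0 dist 0.269
at [0.5778 0.0781 0.1779] rpy [-1.7961e+02  1.3000e-01 -8.8680e+01] -> rows d [-0.0239  0.1635  0.0579] turn 0.0 dist 0.175
```

```bash
python3 drive.py '[[0.044,0.029,0.01,0,0.088],[0.088,0.058,0.02,0,0.088],[0.132,0.088,0.03,0,0.088],[0.176,0.117,0.04,0,0.088],[0.218,0.146,0.058,0,0.088],[0.218,0.146,0.058,0,0.088],[0.218,0.146,0.058,0,0.088]]'; python3 - <<'E'
from h import *
o=ctrl.get_obs();s=snap("wrist"); R,c=wristpose(s,o)
cv2.imwrite("pics/w2.png",s["frame"][:,:,::-1])
h=hsv(s)
for ce,st,m in blobs((h[...,2]>110)&(h[...,1]<40),1000,8000): print(ce,st,cast(s,ce,.017,R,c).round(4))
s=snap("top");h=hsv(s)
for c,st,m in blobs((h[...,2]>150)&(h[...,1]<40),250,500): print("top",c.round(1),cast(s,c,.017)[0].round(4),cast(s,c,.033)[0].round(4))
to(.4365,-.1435,.029,-88.7)
E
```

```text
clock: 5.9
tool_pos: [0.4348, -0.144, 0.1155]
orientation: [-180.0, -0.0, -88.8]
force: [0.8, 0.3, -0.7]
opening: 0.0879
gripper_force: 0.0
[436.22577974  30.56748551] [ 384    0   87   78 3623] [[ 0.355  -0.2813  0.017 ]]
[317.15760266 207.57130966] [ 284  174   68   67 3604] [[ 0.4375 -0.1456  0.017 ]]
[612.39170249 242.50663427] [ 549  186   91  137 5351] [[ 0.1749 -0.1188  0.017 ]]
[146.80207732 224.70744374] [   0  205  238   68 3466] [[ 0.5855 -0.1265  0.017 ]]
[ 36.01603706 261.57733428] [   0  220  100  106 2806] [[ 0.6917 -0.0881  0.017 ]]
[427.58566108 255.95810056] [ 402  236   54   37 1074] [[ 0.337  -0.1018  0.017 ]]
[207.23277467 318.05214153] [ 189  299   40   40 1074] [[ 0.542  -0.0299  0.017 ]]
top [500.9  63.4] [ 0.9412 -0.5738  0.017 ] [ 0.9342 -0.5657  0.033 ]
top [168.1 125.9] [0.7809 0.3871 0.017 ] [0.7762 0.3816 0.033 ]
top [220.9 155.2] [0.6924 0.2372 0.017 ] [0.6889 0.2338 0.033 ]
top [313.4 163.6] [ 0.6616 -0.0231  0.017 ] [ 0.6585 -0.0229  0.033 ]
top [277.5 194.1] [0.5775 0.0798 0.017 ] [0.5757 0.0786 0.033 ]
top [171.4 237.4] [0.4647 0.3751 0.017 ] [0.4645 0.3698 0.033 ]
top [428.2 274.5] [ 0.3448 -0.3295  0.017 ] [ 0.3463 -0.3249  0.033 ]
at [ 0.4355 -0.1433  0.1158] rpy [-179.96   -0.    -88.67] -> rows d [ 0.0002 -0.001   0.0868] turn 0.0 dist 0.087
```

```bash
python3 drive.py '[[0.001,-0.001,0.045,0,0.088],[0.001,-0.001,0.075,0,0.088],[0.001,-0.001,0.087,0,0.088],[0.001,-0.001,0.087,0,0.088],[0.001,-0.001,0.087,0,0.04],[0.001,-0.001,0.087,0,0.04],[0.001,-0.001,0.087,0,0.04],[0.001,-0.001,0.087,0,0.04]]'; python3 drive.py '[[0,0,0,0,0.04],[0,0,-0.02,0,0.04],[0,0,-0.06,0,0.04],[0,0,-0.06,0,0.04]]'; python3 -c "
from h import *
to(.5804,-.0900,.0455,-88.7)"
```

```text
clock: 7.0
tool_pos: [0.4359, -0.1448, 0.0291]
orientation: [-179.9, 0.0, -88.7]
force: [-0.3, 0.9, 5.0]
opening: 0.0568
gripper_force: 30.0
clock: 7.5
tool_pos: [0.4375, -0.1448, 0.0911]
orientation: [-179.7, 0.0, -88.7]
force: [0.2, 1.1, -0.8]
opening: 0.0568
gripper_force: 30.0
at [ 0.4375 -0.1448  0.0911] rpy [-179.69    0.    -88.69] -> rows d [-0.0515 -0.1441  0.0456] turn 0.0 dist 0.16
```

```bash
python3 drive.py '[[-0.019,-0.054,0,0,0.04],[-0.037,-0.106,0,0,0.04],[-0.0515,-0.1445,0,0,0.04],[-0.0515,-0.1445,0,0,0.04],[-0.0515,-0.1445,0.02,0,0.04],[-0.0515,-0.1445,0.035,0,0.04],[-0.0515,-0.1445,0.035,0,0.04],[-0.0515,-0.1445,0.035,0,0.04]]'; python3 -c "
from h import *
to(.5804,-.09,.0455,-88.7)"
```

```text
clock: 8.5
tool_pos: [0.579, -0.0903, 0.0539]
orientation: [-180.0, -0.0, -88.7]
force: [-0.5, 1.1, -0.4]
opening: 0.0566
gripper_force: 30.0
at [ 0.579  -0.0903  0.0539] rpy [-1.7999e+02 -1.0000e-02 -8.8720e+01] -> rows d [-0.0003 -0.0014  0.0084] turn -0.0 dist 0.009
```

```bash
python3 drive.py '[[0,-0.001,0.005,0,0.04],[0,-0.001,0.0085,0,0.04],[0,-0.001,0.0085,0,0.04],[0,-0.001,0.0085,0,0.072],[0,-0.001,0.0085,0,0.072],[0,-0.001,0.0085,0,0.072]]'; python3 drive.py '[[0,0,-0.04,0,0.072],[0,0,-0.08,0,0.08],[0,0,-0.1,0,0.088],[0,0,-0.1,0,0.088]]'; python3 - <<'E'
from h import *
for n,z0,z1 in(("side",.012,.028),("top",.017,.033)):
  s=snap(n);h=hsv(s)
  for c,st,m in blobs((h[...,2]>150)&(h[...,1]<40),100,500):
    p=cast(s,c,z0)[0]
    if .3<p[0]<.7 and abs(p[1])<.5: print(n,c.round(1),st[2:],p.round(4),cast(s,c,z1)[0].round(4))
to(.4138,.0982,.12,-88.7)
E
```

```text
clock: 9.25
tool_pos: [0.5799, -0.0901, 0.045]
orientation: [180.0, -0.0, -88.7]
force: [0.0, 0.4, -0.6]
opening: 0.0715
gripper_force: 0.0
clock: 9.75
tool_pos: [0.581, -0.09, 0.147]
orientation: [-179.8, 0.0, -88.7]
force: [0.4, 0.0, -0.7]
opening: 0.0872
gripper_force: 0.0
side [272.7 150.9] [ 16   9 117] [0.4643 0.379  0.012 ] [0.46   0.3574 0.028 ]
side [279.1 198.4] [ 18  12 166] [0.4178 0.1082 0.012 ] [0.4142 0.0907 0.028 ]
side [294.6 302.2] [ 21  37 370] [ 0.349  -0.3123  0.012 ] [ 0.3465 -0.3233  0.028 ]
top [426.5 150.9] [ 20  20 221] [ 0.6895 -0.3441  0.017 ] [ 0.6861 -0.3393  0.033 ]
top [175.8 167.3] [ 28   8 135] [0.6611 0.3644 0.017 ] [0.6581 0.3592 0.033 ]
top [171.4 237.4] [ 22  22 392] [0.4648 0.3751 0.017 ] [0.4645 0.3697 0.033 ]
top [421.5 272.8] [ 47  22 459] [ 0.3499 -0.3114  0.017 ] [ 0.3513 -0.3071  0.033 ]
at [ 0.5795 -0.09    0.1447] rpy [ 1.7998e+02  2.0000e-02 -8.8730e+01] -> rows d [-0.1919  0.1615  0.0247] turn -0.0 dist 0.252
```

```bash
python3 drive.py '[[-0.046,0.036,0.005,0,0.088],[-0.092,0.072,0.01,0,0.088],[-0.138,0.109,0.015,0,0.088],[-0.184,0.145,0.02,0,0.088],[-0.2,0.157,0.025,0,0.088],[-0.2,0.157,0.025,0,0.088],[-0.2,0.157,0.025,0,0.088]]'; python3 - <<'E'
from h import *
o=ctrl.get_obs();s=snap("wrist"); R,c=wristpose(s,o)
h=hsv(s)
for ce,st,m in blobs((h[...,2]>110)&(h[...,1]<40),2000,8000): print(ce,st,cast(s,ce,.017,R,c).round(4),cast(s,ce,.033,R,c).round(4))
to(.418,.1056,.029,-88.7)
s=snap("top");h=hsv(s)
for c,st,m in blobs((h[...,2]>150)&(h[...,1]<40),200,500): print("top",c.round(1),cast(s,c,.017)[0].round(4),cast(s,c,.033)[0].round(4))
E
```

```text
clock: 10.72
tool_pos: [0.4186, 0.1061, 0.1197]
orientation: [180.0, -0.0, -88.7]
force: [0.5, 0.2, -0.3]
opening: 0.0873
gripper_force: 0.0
[157.96107244 145.15055427] [   0    0  205  230 3879] [[0.5519 0.0552 0.017 ]] [[0.543  0.0532 0.033 ]]
[123.38103059 174.39663313] [  82  138   84   75 4871] [[0.5844 0.0802 0.017 ]] [[0.5733 0.0765 0.033 ]]
[458.13561934 214.88056251] [ 402  153  106  120 5191] [[0.2975 0.1097 0.017 ]] [[0.3059 0.104  0.033 ]]
[319.71293375 205.94952681] [ 287  173   67   67 3487] [[0.419  0.1043 0.017 ]] [[0.4192 0.099  0.033 ]]
at [0.4188 0.1059 0.1197] rpy [ 1.7997e+02 -3.0000e-02 -8.8750e+01] -> rows d [0.0003 0.0008 0.0907] turn -0.1 dist 0.091
top [167.9 125.9] [0.7809 0.3876 0.017 ] [0.7762 0.382  0.033 ]
top [426.5 150.7] [ 0.6899 -0.3441  0.017 ] [ 0.6865 -0.3393  0.033 ]
top [220.7 155.2] [0.6923 0.2379 0.017 ] [0.6888 0.2345 0.033 ]
top [338. 191.] [ 0.5819 -0.0898  0.017 ] [ 0.58   -0.0886  0.033 ]
top [277.5 194.2] [0.5774 0.0797 0.017 ] [0.5756 0.0785 0.033 ]
top [171.4 237.4] [0.4649 0.375  0.017 ] [0.4646 0.3696 0.033 ]
top [421.6 272.8] [ 0.3498 -0.3115  0.017 ] [ 0.3512 -0.3072  0.033 ]
top [626.2 290.9] [ 0.2864 -0.8684  0.017 ] [ 0.2886 -0.8562  0.033 ]
```

```bash
python3 drive.py '[[0.001,0,0.045,0,0.088],[0.001,0,0.075,0,0.088],[0.001,0,0.0905,0,0.088],[0.001,0,0.0905,0,0.088],[0.001,0,0.0905,0,0.04],[0.001,0,0.0905,0,0.04],[0.001,0,0.0905,0,0.04],[0.001,0,0.0905,0,0.04]]'; python3 drive.py '[[0,0,0,0,0.04],[0,0,-0.02,0,0.04],[0,0,-0.06,0,0.04],[0,0,-0.06,0,0.04],[0,0,-0.06,0,0.04]]'; python3 -c "
from h import *
to(.5786,-.006,.0455,-88.7)"
```

```text
clock: 11.82
tool_pos: [0.4187, 0.1056, 0.03]
orientation: [-180.0, 0.0, -88.7]
force: [-0.6, 0.2, 5.1]
opening: 0.057
gripper_force: 30.0
clock: 12.45
tool_pos: [0.4182, 0.1053, 0.0894]
orientation: [-180.0, 0.0, -88.7]
force: [-0.4, -0.6, -0.3]
opening: 0.0568
gripper_force: 30.0
at [0.4182 0.1053 0.0894] rpy [-1.800e+02  2.000e-02 -8.873e+01] -> rows d [ 0.1148 -0.1579  0.0439] turn -0.0 dist 0.2
```

```bash
python3 drive.py '[[0.035,-0.048,0,0,0.04],[0.07,-0.097,0,0,0.04],[0.102,-0.14,0,0,0.04],[0.115,-0.158,0,0,0.04],[0.115,-0.158,0,0,0.04],[0.115,-0.158,0.02,0,0.04],[0.115,-0.158,0.035,0,0.04],[0.115,-0.158,0.035,0,0.04]]'; python3 -c "
from h import *
to(.5786,-.006,.0465,-88.7)"
```

```text
clock: 13.45
tool_pos: [0.5774, -0.006, 0.0529]
orientation: [179.8, -0.0, -88.7]
force: [-0.7, -0.1, 0.2]
opening: 0.0571
gripper_force: 30.0
at [ 0.5774 -0.006   0.0529] rpy [ 1.798e+02 -5.000e-02 -8.869e+01] -> rows d [ 0.     -0.0012  0.0064] turn 0.0 dist 0.007
```

```bash
python3 drive.py '[[0,-0.001,0.004,0,0.04],[0,-0.001,0.007,0,0.04],[0,-0.001,0.007,0,0.04],[0,-0.001,0.007,0,0.072],[0,-0.001,0.007,0,0.072],[0,-0.001,0.007,0,0.072]]'; python3 drive.py '[[0,0,-0.04,0,0.072],[0,0,-0.08,0,0.08],[0,0,-0.1,0,0.088],[0,0,-0.1,0,0.088]]'; python3 drive.py '[[-0.048,0.013,0.002,-10,0.088],[-0.096,0.026,0.005,-20,0.088],[-0.144,0.04,0.01,-30,0.088],[-0.192,0.053,0.013,-40,0.088],[-0.24,0.066,0.016,-50,0.088],[-0.288,0.08,0.018,-60,0.088],[-0.336,0.092,0.02,-70,0.088],[-0.3835,0.105,0.02,-80,0.088]]'; python3 drive.py '[[0,0,0,-9.5,0.088],[0,0,0,-9.5,0.088],[0,0,0,-9.5,0.088]]'
python3 - <<'E'
from h import *
o=ctrl.get_obs();s=snap("wrist"); R,c=wristpose(s,o)
h=hsv(s);cv2.imwrite("pics/w3.png",s["frame"][:,:,::-1])
for ce,st,m in blobs((h[...,2]>110)&(h[...,1]<40),2000,8000): print(ce,st,cast(s,ce,.017,R,c).round(4))
to(.4646,.3755,.029,1.3)
s=snap("top");h=hsv(s);cv2.imwrite("pics/top3.png",s["frame"][:,:,::-1])
for c,st,m in blobs((h[...,2]>150)&(h[...,1]<40),200,500): print("top",c.round(1),cast(s,c,.017)[0].round(4),cast(s,c,.033)[0].round(4))
E
```

```text
clock: 14.2
tool_pos: [0.5801, -0.0061, 0.0477]
orientation: [-180.0, 0.0, -88.7]
force: [0.3, 0.8, -0.7]
opening: 0.0717
gripper_force: 0.0
clock: 14.7
tool_pos: [0.5811, -0.0058, 0.1496]
orientation: [-179.8, 0.1, -88.7]
force: [1.0, 0.2, -1.0]
opening: 0.0872
gripper_force: 0.0
clock: 15.7
tool_pos: [0.4654, 0.376, 0.1263]
orientation: [179.9, 0.1, -8.4]
force: [0.9, 0.3, 0.7]
opening: 0.0877
gripper_force: 0.0
clock: 16.08
tool_pos: [0.4664, 0.3743, 0.1269]
orientation: [179.9, 0.0, 0.5]
force: [-0.2, -0.7, -0.9]
opening: 0.0877
gripper_force: 0.0
[624.76171171  93.16711712] [ 602    7   38  138 2220] [[0.5637 0.1313 0.017 ]]
[317.31635623 203.76862631] [ 285  171   66   66 3436] [[0.4685 0.3761 0.017 ]]
[ 80.01136145 282.39880609] [   0  238  154   91 5193] [[0.3857 0.6068 0.017 ]]
[602.22245853 269.84602297] [ 548  238   92   85 2351] [[0.4038 0.1004 0.017 ]]
[543.92076372 284.28257757] [ 493  272  105   35 2095] [[0.3873 0.1529 0.017 ]]
at [0.4666 0.3742 0.1272] rpy [1.7997e+02 3.0000e-02 5.6000e-01] -> rows d [-0.002  -0.0013  0.0982] turn -0.7 dist 0.098
top [167.9 125.9] [0.7809 0.3877 0.017 ] [0.7762 0.3821 0.033 ]
top [426.5 150.8] [ 0.6899 -0.344   0.017 ] [ 0.6865 -0.3392  0.033 ]
top [220.8 155.2] [0.6922 0.2377 0.017 ] [0.6888 0.2343 0.033 ]
top [307.9 191.9] [ 0.5816 -0.0055  0.017 ] [ 0.5797 -0.0055  0.033 ]
top [338. 191.] [ 0.5819 -0.0898  0.017 ] [ 0.58   -0.0886  0.033 ]
top [277.5 194.2] [0.5773 0.0797 0.017 ] [0.5755 0.0785 0.033 ]
top [421.6 272.9] [ 0.3498 -0.3116  0.017 ] [ 0.3512 -0.3073  0.033 ]
top [626.1 290.9] [ 0.2863 -0.868   0.017 ] [ 0.2886 -0.8558  0.033 ]
top [257.3 391.4] [0.0503 0.1432 0.017 ] [0.0559 0.1411 0.033 ]
```

```bash
python3 drive.py '[[-0.001,-0.001,0.05,-1,0.088],[-0.001,-0.001,0.082,-1,0.088],[-0.001,-0.001,0.0975,-1,0.088],[-0.001,-0.001,0.0975,-1,0.088],[-0.001,-0.001,0.0975,-1,0.04],[-0.001,-0.001,0.0975,-1,0.04],[-0.001,-0.001,0.0975,-1,0.04],[-0.001,-0.001,0.0975,-1,0.04]]'; python3 drive.py '[[0,0,0,0,0.04],[0,0,-0.02,0,0.04],[0,0,-0.06,0,0.04],[0,0,-0.08,0,0.04],[0,0,-0.08,0,0.04]]'; python3 -c "
from h import *
to(.6605,.08,.0465,1.3)"
```

```text
clock: 17.18
tool_pos: [0.4656, 0.3763, 0.0307]
orientation: [-180.0, -0.0, 1.8]
force: [-0.5, -0.5, 3.5]
opening: 0.0563
gripper_force: 30.0
clock: 17.8
tool_pos: [0.4661, 0.3768, 0.1118]
orientation: [-179.9, -0.1, 1.8]
force: [0.2, 0.4, -0.4]
opening: 0.0568
gripper_force: 29.9
at [0.4661 0.3768 0.1118] rpy [-1.7985e+02 -1.1000e-01  1.7900e+00] -> rows d [0.1851 0.3027 0.0653] turn 0.5 dist 0.361
```

```bash
python3 drive.py '[[0.028,0.047,0,0,0.04],[0.057,0.094,0,0,0.04],[0.086,0.141,0,0,0.04],[0.115,0.188,0,0,0.04],[0.144,0.235,0,0,0.04],[0.17,0.278,0,0,0.04],[0.185,0.303,0,0,0.04],[0.185,0.303,0,0,0.04]]'; python3 drive.py '[[0,0,0.03,0.5,0.04],[0,0,0.055,0.5,0.04],[0,0,0.055,0.5,0.04]]'; python3 -c "
from h import *
to(.6605,.08,.0472,1.3)"
```

```text
clock: 18.8
tool_pos: [0.6599, 0.0765, 0.1082]
orientation: [180.0, 0.1, 1.6]
force: [0.0, -0.2, -0.4]
opening: 0.0568
gripper_force: 29.9
clock: 19.18
tool_pos: [0.6576, 0.0789, 0.0523]
orientation: [179.9, 0.3, 1.3]
force: [-0.5, -0.0, -0.1]
opening: 0.0567
gripper_force: 29.9
at [0.6576 0.0789 0.0523] rpy [179.91   0.3    1.29] -> rows d [ 0.0029 -0.0011  0.0051] turn -0.0 dist 0.006
```

```bash
python3 drive.py '[[0.001,-0.001,0.004,0,0.04],[0.001,-0.001,0.0065,0,0.04],[0.001,-0.001,0.0065,0,0.04],[0.001,-0.001,0.0065,0,0.04],[0.001,-0.001,0.0065,0,0.072],[0.001,-0.001,0.0065,0,0.072],[0.001,-0.001,0.0065,0,0.072]]'; python3 drive.py '[[0,0,-0.04,0,0.072],[0,0,-0.08,0,0.07],[0,0,-0.12,0,0.06],[0,0,-0.14,0,0.05]]'; python3 - <<'E'
from h import *
o=ctrl.get_obs()
for n,z0,z1 in(("side",.012,.028),("top",.017,.033)):
  s=snap(n);h=hsv(s)
  cv2.imwrite(f"pics/{n}4.png",s["frame"][:,:,::-1])
  for c,st,m in blobs((h[...,2]>150)&(h[...,1]<40),100,500):
    p=cast(s,c,z0)[0]
    if .3<p[0]<.75 and abs(p[1])<.5: print(n,c.round(1),st[2:],p.round(4),cast(s,c,z1)[0].round(4))
to(.4864,-.391,.17,-14)
E
```

```text
clock: 20.05
tool_pos: [0.6609, 0.0799, 0.0486]
orientation: [-180.0, -0.0, 1.3]
force: [-0.3, -0.6, -0.1]
opening: 0.0717
gripper_force: 0.0
clock: 20.55
tool_pos: [0.6617, 0.0801, 0.1915]
orientation: [-179.9, -0.2, 1.3]
force: [0.3, -0.7, -0.4]
opening: 0.0555
gripper_force: 0.0
side [341.5 160.1] [ 21  13 135] [0.6931 0.2388 0.012 ] [0.6853 0.2193 0.028 ]
side [349.8 219.6] [ 81  65 328] [ 0.6069 -0.0653  0.012 ] [ 0.6005 -0.0801  0.028 ]
side [344.7 222.8] [ 20  14 204] [ 0.5861 -0.0731  0.012 ] [ 0.58   -0.0878  0.028 ]
side [415.7 274.9] [ 18  23 240] [ 0.7031 -0.336   0.012 ] [ 0.6951 -0.3467  0.028 ]
side [294.6 302.3] [ 21  37 371] [ 0.349  -0.3124  0.012 ] [ 0.3464 -0.3234  0.028 ]
top [392.6 137. ] [ 15  13 163] [ 0.732  -0.2499  0.017 ] [ 0.728  -0.2465  0.033 ]
top [426.5 150.8] [ 20  21 227] [ 0.6897 -0.3441  0.017 ] [ 0.6863 -0.3393  0.033 ]
top [217.8 159.4] [ 21  19 220] [0.6806 0.2462 0.017 ] [0.6773 0.2427 0.033 ]
top [340.  161.7] [ 27  29 114] [ 0.665  -0.0982  0.017 ] [ 0.662  -0.0969  0.033 ]
top [276.1 166.4] [ 18  14 194] [0.6563 0.0822 0.017 ] [0.6534 0.081  0.033 ]
top [337.9 191.1] [ 23  22 387] [ 0.5816 -0.0895  0.017 ] [ 0.5797 -0.0883  0.033 ]
top [308.2 193. ] [ 20  21 325] [ 0.5785 -0.0062  0.017 ] [ 0.5766 -0.0062  0.033 ]
top [277.6 194.2] [ 19  19 283] [0.5775 0.0793 0.017 ] [0.5756 0.0781 0.033 ]
top [421.6 272.8] [ 47  22 462] [ 0.35   -0.3117  0.017 ] [ 0.3514 -0.3074  0.033 ]
at [0.6622 0.0802 0.1918] rpy [-179.92   -0.29    1.3 ] -> rows d [-0.1864  0.4671  0.0218] turn 15.3 dist 0.503
```

```bash
python3 drive.py '[[-0.023,0.058,0,2,0.05],[-0.046,0.116,0,4,0.05],[-0.069,0.174,0,6,0.05],[-0.092,0.232,0,8,0.05],[-0.115,0.29,0,10,0.05],[-0.138,0.348,0.005,12,0.05],[-0.162,0.406,0.01,14,0.05],[-0.186,0.464,0.015,15.3,0.05]]'; python3 drive.py '[[0,0.002,0,0,0.05],[0,0.002,0,0,0.05]]'
python3 - <<'E'
from h import *
o=ctrl.get_obs();s=snap("wrist"); R,c=wristpose(s,o)
h=hsv(s);cv2.imwrite("pics/w5.png",s["frame"][:,:,::-1]); P=pts(s,R,c)
r=((h[...,0]<8)|(h[...,0]>172))&(h[...,1]>130)&(h[...,2]>60)
for ce,st,m in blobs(r,200,40000):
    print(ce,st,cast(s,ce,.066,R,c).round(4),np.median(P[m],0).round(4))
    q=P[m]; 
    for lo,hi in((.06,.071),(.083,.092)):
        w=q[(q[:,2]>lo)&(q[:,2]<hi)]
        if len(w)>30: print(lo,len(w),cv2.minAreaRect(w[:,:2].astype(np.float32)),np.median(w[:,2]))
to(.4864,-.391,.094,-14)
s=snap("top");h=hsv(s);cv2.imwrite("pics/top5.png",cv2.resize(s["frame"][120:270,240:480,::-1],(800,500),interpolation=cv2.INTER_CUBIC))
for c,st,m in blobs((h[...,2]>150)&(h[...,1]<40),200,500): print("top",c.round(1),cast(s,c,.033)[0].round(4))
E
```

```text
clock: 21.65
tool_pos: [0.4843, -0.3887, 0.1726]
orientation: [-180.0, 0.1, -14.1]
force: [1.3, -0.9, 0.1]
opening: 0.05
gripper_force: 0.0
clock: 21.9
tool_pos: [0.4845, -0.3892, 0.1727]
orientation: [-180.0, 0.1, -14.1]
force: [0.1, 0.3, 0.3]
opening: 0.05
gripper_force: 0.0
[322.44927954 202.03775216] [ 295  166   56   74 3470] [[ 0.4884 -0.3927  0.066 ]] [ 0.4914 -0.3934  0.0661]
0.06 2786 ((0.48641982674598694, -0.39212995767593384), (0.047158244997262955, 0.0687161460518837), 75.90991973876953) 0.06594407161935192
0.083 602 ((0.4872635304927826, -0.39266958832740784), (0.013198020868003368, 0.029923155903816223), 75.81670379638672) 0.08777423346514227
at [ 0.4851 -0.3886  0.173 ] rpy [-1.7998e+02  5.0000e-02 -1.4010e+01] -> rows d [0.0019 0.002  0.079 ] turn -0.0 dist 0.079
top [502.4  63.2] [ 0.9346 -0.5701  0.033 ]
top [409.2  93. ] [ 0.8541 -0.2994  0.033 ]
top [168.3 125.9] [0.7761 0.3809 0.033 ]
top [221.  155.2] [0.689  0.2337 0.033 ]
top [307.9 192. ] [ 0.5795 -0.0054  0.033 ]
top [337.9 191.1] [ 0.5796 -0.0883  0.033 ]
top [277.5 194.2] [0.5756 0.0784 0.033 ]
top [625.9 290.6] [ 0.2893 -0.8555  0.033 ]
top [235.2 342.2] [0.1828 0.198  0.033 ]
```

View pics/w5.png

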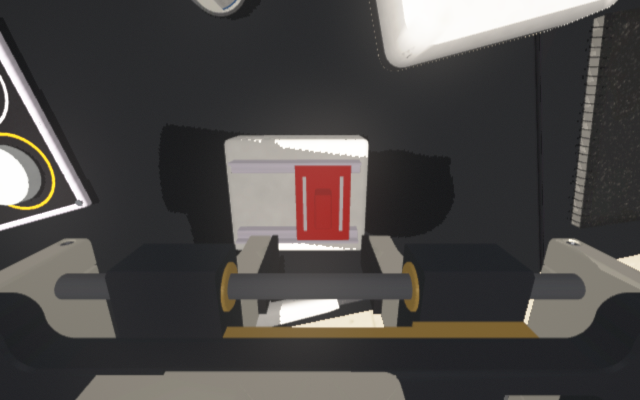

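View pics/top5.png

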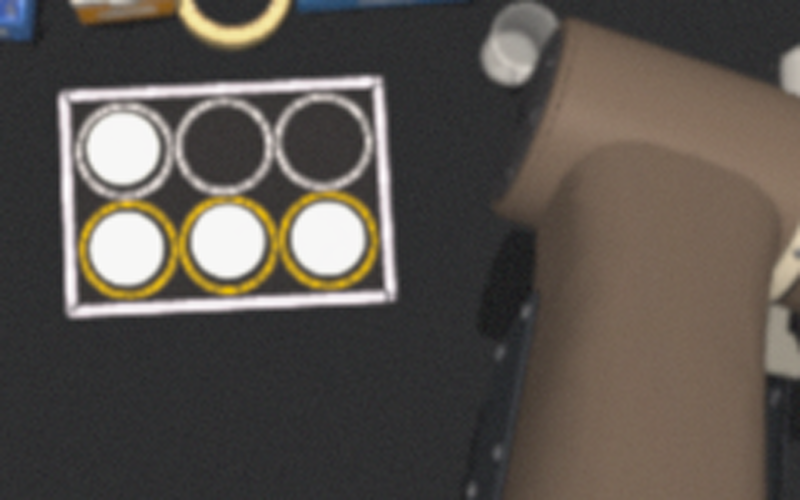

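The wrist view shows the catch at (322,202) and its tab at about (323,205). The tab height reads 0.0878 and the catch yaw is -14°, as expected. In the top view all four dishes sit inside their rings: three yellow, plus far-left. Next I grip the tab.

```bash
python3 drive.py '[[0.0025,0.0025,0.04,0,0.04],[0.0025,0.0025,0.065,0,0.04],[0.0025,0.0025,0.077,0,0.04],[0.0025,0.0025,0.077,0,0.04],[0.0025,0.0025,0.077,0,0.005],[0.0025,0.0025,0.077,0,0.005],[0.0025,0.0025,0.077,0,0.005],[0.0025,0.0025,0.077,0,0.005]]'; python3 drive.py '[[0,0,0,0,0.005],[0,0,0,0,0.005]]'
```

```text
clock: 23.0
tool_pos: [0.4872, -0.3924, 0.0974]
orientation: [180.0, -0.1, -14.0]
force: [-0.2, 1.6, 3.6]
opening: 0.013
gripper_force: 30.0
clock: 23.25
tool_pos: [0.4872, -0.3924, 0.0973]
orientation: [180.0, -0.0, -14.0]
force: [-1.1, 1.1, 4.7]
opening: 0.0137
gripper_force: 30.0
```

```bash
python3 drive.py '[[0,-0.008,0,0,0.005],[0,-0.018,0,0,0.005],[0,-0.028,0,0,0.005],[0,-0.038,0,0,0.005],[0,-0.044,0,0,0.005],[0,-0.047,0,0,0.005],[0,-0.049,0,0,0.005],[0,-0.049,0,0,0.005]]'; python3 drive.py '[[0,-0.001,0,0,0.005],[0,-0.002,0,0,0.005],[0,-0.003,0,0,0.005],[0,-0.003,0,0,0.005]]';python3 drive.py '[[0,-0.001,0,0,0.005],[0,-0.001,0,0,0.005]]'
```

```text
clock: 24.25
tool_pos: [0.499, -0.3448, 0.0973]
orientation: [180.0, -0.0, -14.0]
force: [-0.9, 0.7, 5.6]
opening: 0.0135
gripper_force: 30.0
clock: 24.75
tool_pos: [0.4992, -0.3442, 0.0973]
orientation: [179.8, -0.0, -14.0]
force: [-3.6, -14.0, 1.4]
opening: 0.0137
gripper_force: 30.0
clock: 25.0
tool_pos: [0.4992, -0.3441, 0.0973]
orientation: [179.8, -0.0, -14.0]
force: [-3.8, -18.5, 0.1]
opening: 0.0136
gripper_force: 30.0
```

```bash
python3 drive.py '[[0,0.0025,0,0,0.005],[0,0.0025,0,0,0.005],[0,0.0025,0,0,0.035],[0,0.0025,0,0,0.035],[0,0.0025,-0.03,0,0.035],[0,0.0025,-0.06,0,0.035],[0,0.0025,-0.06,0,0.0],[0,0.0025,-0.06,0,0]]';python3 drive.py '[[0,0.028,0,0,0],[0,0.053,0,0,0],[0,0.053,0,0,0],[0,0.053,0,0,0]]'; python3 - <<'E'
from h import *
o=ctrl.get_obs();s=snap("wrist"); R,c=wristpose(s,o)
h=hsv(s);cv2.imwrite("pics/w6.png",s["frame"][:,:,::-1]); P=pts(s,R,c)
r=((h[...,0]<8)|(h[...,0]>172))&(h[...,1]>130)&(h[...,2]>60)
for ce,st,m in blobs(r,200,40000):
    q=P[m]; w=q[(q[:,2]>.06)&(q[:,2]<.071)]
    print("red",ce,st,cv2.minAreaRect(w[:,:2].astype(np.float32)) if len(w)>30 else 0)
g=(h[...,0]>40)&(h[...,0]<85)&(h[...,1]>100)&(h[...,2]>40)
for ce,st,m in blobs(g,100,40000): print("green",ce,st,cast(s,ce,.06,R,c).round(4),np.median(P[m],0).round(4))
to(.4866,-.3946,.09,-14)
E
```

```text
clock: 26.0
tool_pos: [0.4988, -0.3427, 0.156]
orientation: [-180.0, 0.0, -14.0]
force: [0.0, -0.5, -0.0]
opening: 0.0207
gripper_force: 0.0
clock: 26.5
tool_pos: [0.4859, -0.3941, 0.1556]
orientation: [-180.0, 0.1, -14.0]
force: [-0.7, -0.2, 0.4]
opening: 0.0003
gripper_force: 0.0
red [257.24063723 206.92258245] [ 225  173   63   71 3578] ((0.5021959543228149, -0.34498852491378784), (0.04766109958291054, 0.06112748757004738), 75.962158203125)
green [320.24125 209.33125] [305 194  32  32 800] [[ 0.4874 -0.3949  0.06  ]] [ 0.4874 -0.3948  0.0598]
at [ 0.4861 -0.394   0.1558] rpy [-1.7997e+02  8.0000e-02 -1.4020e+01] -> rows d [0.0007 0.0005 0.0658] turn -0.0 dist 0.066
```

View pics/w6.png

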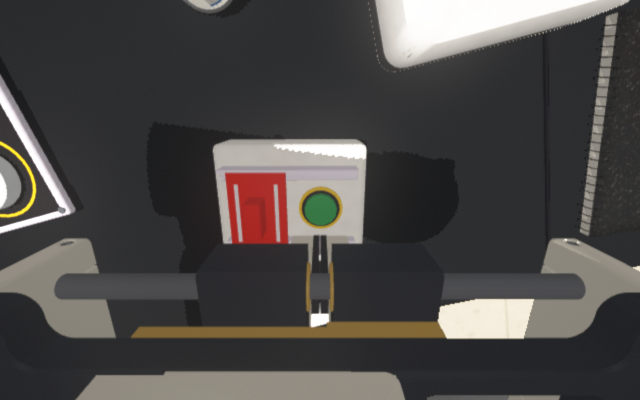

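The wrist view shows the green button uncovered at (320,209) with the red plate to its left, ending clear of it. Next I press with closed fingers, about 4 mm off centre on the side away from the plate.

```bash
python3 drive.py '[[0.001,0.004,0.04,0,0],[0.001,0.004,0.06,0,0],[0.001,0.004,0.068,0,0],[0.001,0.004,0.072,0,0],[0.001,0.004,0.075,0,0],[0.001,0.004,0.077,0,0],[0.001,0.004,0.077,0,0]]'; python3 drive.py '[[0,0,0.001,0,0],[0,0,0.002,0,0],[0,0,0.002,0,0]]'
```

```text
clock: 27.42
tool_pos: [0.4867, -0.3986, 0.0803]
orientation: [180.0, -0.1, -14.0]
force: [-0.0, 2.9, 4.6]
opening: 0.0003
gripper_force: 2.1
clock: 27.8
tool_pos: [0.4867, -0.3987, 0.0791]
orientation: [180.0, -0.1, -14.0]
force: [-2.2, 6.2, 12.9]
opening: 0.0007
gripper_force: 6.6
```

```bash
python3 drive.py '[[0,0,-0.01,0,0],[0,0,-0.04,0,0],[0,0,-0.08,0,0],[0,-0.025,-0.08,0,0.04],[0,-0.054,-0.08,0,0.04],[0,-0.054,-0.08,0,0.04],[0,-0.054,-0.08,0,0.04]]'; python3 - <<'E'
from h import *
to(.4992,-.3441,.0965,-14)
o=ctrl.get_obs();s=snap("wrist"); R,c=wristpose(s,o)
h=hsv(s); P=pts(s,R,c)
r=((h[...,0]<8)|(h[...,0]>172))&(h[...,1]>130)&(h[...,2]>60)
for ce,st,m in blobs(r,200,40000):
  for lo,hi in((.06,.071),(.083,.092)):
    q=P[m]; w=q[(q[:,2]>lo)&(q[:,2]<hi)]
    if len(w)>30: print(lo,cv2.minAreaRect(w[:,:2].astype(np.float32)))
g=(h[...,0]>40)&(h[...,0]<85)&(h[...,1]>100)&(h[...,2]>40)
for ce,st,m in blobs(g,100,40000): print("green",ce,st,np.median(P[m],0).round(4))
E
```

```text
clock: 28.68
tool_pos: [0.4994, -0.3467, 0.1577]
orientation: [180.0, -0.0, -14.0]
force: [0.0, 0.8, -0.9]
opening: 0.0351
gripper_force: 0.0
at [ 0.4994 -0.3467  0.1577] rpy [179.98  -0.   -14.  ] -> rows d [-0.0008 -0.0024  0.0612] turn 0.0 dist 0.061
0.06 ((0.498317152261734, -0.3440215289592743), (0.04738937318325043, 0.06856227666139603), 75.88212585449219)
0.083 ((0.49952220916748047, -0.3439824879169464), (0.01324726827442646, 0.03024020418524742), 76.28565216064453)
green [377.13442211 210.51005025] [362 195  32  32 796] [ 0.4876 -0.3943  0.0599]
```

Button is back up at z 0.060 and the catch is still fully open. Next I grip the tab and slide it home.

```bash
python3 drive.py '[[0,-0.0025,0.03,0,0.04],[0,-0.0025,0.05,0,0.04],[0,-0.0025,0.06,0,0.04],[0,-0.0025,0.06,0,0.04],[0,-0.0025,0.06,0,0.005],[0,-0.0025,0.06,0,0.005],[0,-0.0025,0.06,0,0.005],[0,-0.0025,0.06,0,0.005]]'; python3 drive.py '[[0,0.008,0,0,0.005],[0,0.018,0,0,0.005],[0,0.028,0,0,0.005],[0,0.038,0,0,0.005],[0,0.045,0,0,0.005],[0,0.049,0,0,0.005],[0,0.051,0,0,0.005],[0,0.051,0,0,0.005]]'; python3 drive.py '[[0,0.001,0,0,0.005],[0,0.002,0,0,0.005],[0,0.0025,0,0,0.005],[0,0.0025,0,0,0.005]]'
```

```text
clock: 29.72
tool_pos: [0.5001, -0.3446, 0.0983]
orientation: [179.9, -0.0, -14.0]
force: [-0.9, -4.3, 1.1]
opening: 0.0134
gripper_force: 30.0
clock: 30.72
tool_pos: [0.4878, -0.3942, 0.0983]
orientation: [180.0, -0.1, -14.0]
force: [-1.7, -1.3, 5.2]
opening: 0.0136
gripper_force: 30.0
clock: 31.22
tool_pos: [0.4875, -0.3953, 0.0983]
orientation: [-179.9, -0.1, -14.0]
force: [0.5, 7.1, 7.9]
opening: 0.0136
gripper_force: 30.0
```

```bash
python3 drive.py '[[0,0.001,0,0,0.005],[0,0.001,0,0,0.005]]'; python3 drive.py '[[0,-0.0015,0,0,0.005],[0,-0.0015,0,0,0.005],[0,-0.0015,0,0,0.035],[0,-0.0015,0,0,0.035],[0,-0.0015,-0.03,0,0.035],[0,-0.0015,-0.08,0,0.035],[0,-0.0015,-0.08,0,0.035]]'; python3 - <<'E'
from h import *
o=ctrl.get_obs();s=snap("wrist"); R,c=wristpose(s,o)
h=hsv(s); P=pts(s,R,c)
r=((h[...,0]<8)|(h[...,0]>172))&(h[...,1]>130)&(h[...,2]>60)
for ce,st,m in blobs(r,200,40000):
  for lo,hi in((.06,.071),(.083,.092)):
    q=P[m]; w=q[(q[:,2]>lo)&(q[:,2]<hi)]
    if len(w)>30: print(lo,cv2.minAreaRect(w[:,:2].astype(np.float32)))
s=snap("top");cv2.imwrite("pics/top7.png",s["frame"][:,:,::-1]);h=hsv(s)
for c,st,m in blobs((h[...,2]>150)&(h[...,1]<40),150,500): print("top",c.round(1),cast(s,c,.033)[0].round(4))
s=snap("side");cv2.imwrite("pics/side7.png",s["frame"][:,:,::-1])
E
```

```text
clock: 31.48
tool_pos: [0.4875, -0.3955, 0.0983]
orientation: [-179.9, -0.1, -14.0]
force: [2.4, 11.0, 9.3]
opening: 0.0137
gripper_force: 30.0
clock: 32.35
tool_pos: [0.4891, -0.3967, 0.1819]
orientation: [179.9, -0.4, -14.0]
force: [0.4, 0.1, -0.4]
opening: 0.0351
gripper_force: 0.0
0.06 ((0.4858514666557312, -0.3945053815841675), (0.04736534506082535, 0.06885814666748047), 75.9593734741211)
0.083 ((0.48693591356277466, -0.3947206139564514), (0.01384654175490141, 0.02927716262638569), 76.36311340332031)
top [502.4  63.3] [ 0.9344 -0.5699  0.033 ]
top [408.3  92. ] [ 0.857  -0.2972  0.033 ]
top [168.3 126. ] [0.7761 0.3809 0.033 ]
top [392.6 136.9] [ 0.7284 -0.2466  0.033 ]
top [221.  155.2] [0.689  0.2337 0.033 ]
top [307.9 192. ] [ 0.5794 -0.0054  0.033 ]
top [337.9 191.1] [ 0.5798 -0.0883  0.033 ]
top [277.5 194.2] [0.5755 0.0785 0.033 ]
top [625.9 290.6] [ 0.2894 -0.8555  0.033 ]
top [235.5 342.5] [0.182  0.1974 0.033 ]
```

View pics/top7.png

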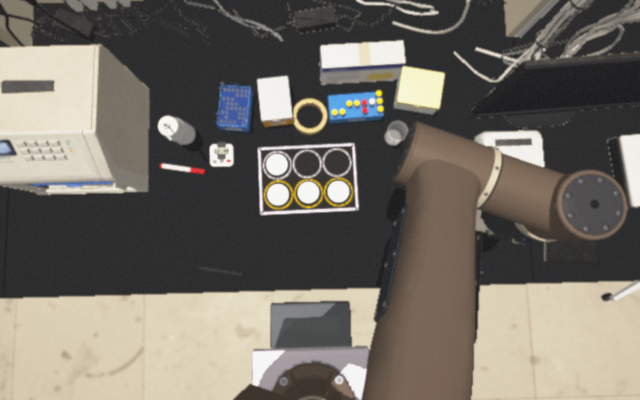

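View pics/side7.png

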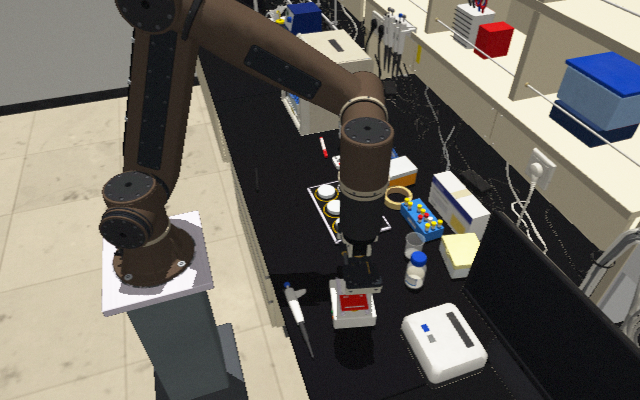

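The top view shows all four dishes centred in their rings: (277,165) far left, and (277,194), (308,192) and (338,191) in the near row. The side view shows the catch back home, the bystanders unmoved and the gripper clear. Handing in.

```bash
python3 -c "
from plant import ctrl
print(ctrl.close_job())"
```

```text
the job is handed in; nothing more can be done
None
```

The job is handed in: all four dishes present are in their rings (three yellow near, one white far-left), the start button was pressed fully and sprang back, and the catch is fully home over it, after about 32 s of robot time; no verdict was returned.

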